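# Open the sample casement to its widest hole

### The arm

A 6-joint arm with a two-finger parallel gripper is mounted at the origin on the work surface. World frame = base frame: x ahead of the robot, y to its left, z up, the work surface at z = 0. Lengths are in m, angles in degrees, forces in N, time in s.
With the tool pointing down it reaches from about 0.325 to 0.85 m from the base axis. Payload 15.5 kg.
Tool frame: the origin (TCP) lies midway between the tips of the shut fingers; the grasp point (between the pads) lies 19 mm behind it; y points along the fingers, x is the direction in which the jaws open and shut, and the axes are right-handed (so a half turn about y gives the same grasp; the last joint's range is limited). The gripper opens to 91 mm and grips with 3 to 60 N. Pads are 32 mm wide; open, the fingers measure 118 mm over their backs; the gripper's body (76 mm by 178 mm) begins 60 mm behind the grasp point.
Start: joints at [66.721, 28.281, 77.091, -0, 74.628, -5.472], TCP at [0.191, 0.595, 0.214] pointing down, gripper open.
Joint ranges: [-166.48, 166.48], [-47.26, 123.95], [12.59, 153.08], [-70.14, 250.14], [6.76, 159.57], [-176.63, 176.63]. Speed limits (degrees/s): [108.29, 108.29, 147.25, 172.46, 172.46, 172.46].

### API

Orientations are given as a 3x3 rotation matrix whose columns are the frame's x, y, z axes.
In Python, from bench import ctrl gives the robot as it stands. The module is installed in compiled form; this text tells all that it offers. Calls block until the motion is done:
- ctrl.goto(position, orientation): joint-space move of the TCP to a pose.
- ctrl.move_l(position, vel=0.15, ori=None, contact_N=None): straight line of the TCP; ori=None keeps the orientation; vel is the mean speed in m/s. With contact_N (N) it stops when the force on the tool has changed by that much, and returns True; else False.
- ctrl.movej(angles): joint-space move.
- ctrl.command_gripper(opening): opening from 0.0 (shut) to 1.0 (fully open); the grip force is fixed at half the most; returns when the fingers have stopped.
- ctrl.sleep(seconds).
- ctrl.ik(position, orientation): joint angles nearest the present ones, or None.
- ctrl.read_camera(name): name is "scene" or "top" or "wrist"; returns the picture (384x512x3 uint8, blue, green, red); there is no depth.
- ctrl.camera_params(name): a dict with "fx", "fy", "cx", "cy" (pixels), "D" ([k1, k2, p1, p2, k3] as OpenCV has them; the pictures are not rectified), "pose" (4x4, takes a point from camera to world coordinates); the wrist camera has in their place "T_tool_cam" (4x4, takes a point from camera to tool coordinates, whose origin is the TCP and whose axes are the tool frame's). Camera axes: x right, y up, looking along -z (the intrinsics and any distortion apply to the point x, -y, -z); pixel columns grow to the right and rows downward; lengths in m; the calibration is good to about 2 mm. A picture is of the moment at which its call begins: read the wrist's pose just before it. camera_params takes no time and is no camera call.
A pose or a line that the arm cannot do raises ctrl.MotionError and nothing moves.
- ctrl.sign_off(): hands the job in, once; it reports no verdict.
Readings, each from a call of its own:
- ctrl.current_t(): time.
- ctrl.current_q(): joint angles.
- ctrl.current_dq(): joint speeds.
- ctrl.current_effort(): joint torques, N m.
- ctrl.current_tool_pos(): TCP position.
- ctrl.current_eef_rot(): TCP orientation.
- ctrl.current_contact_force(): force on the tool from outside, world axes, zero at the start.
- ctrl.current_wrist_torque(): the same for the moment, N m.
- ctrl.current_grip_width(): opening from 0.0 (shut) to 1.0 (fully open).
Only numpy, scipy, OpenCV 4.12 (cv2) and the standard library are available. Lean on these libraries where they do the work, as an engineer would, in place of code of your own. Each camera call takes 0.05 s, during which the arm holds its last target.

### The job

The casement window sample on the desk is propped on its stay by the slot in the bar. Lift the stay off its pin, swing the sash farther open, and drop the hole nearest the knob over the pin so that the bar lies down flat on the window board, feeling for the pin gently and never forcing the bar down on it. Let go, keep the stay's eye on the sash, and leave the mug and the tape measure alone.

Things in the scene. Friction and masses are not known exactly. Their poses are not given: they have to be found in the camera images.
- window: Fixed part of a timber casement sample: window board, x -200 to +40 mm, y -210 to +210, top at 45 mm, with jamb stubs at x 0 to 40 mm (160 mm high at y 175 to 210, 95 mm high at y -210 to -175). Origin: at desk height under the shut sash's line, midway between the jambs; x points out of the window, y to the hinge side, z up.
- hinge (a point): Point on the vertical hinge axis of the sash, at the height of the board's top; at (0, 170, 45) mm in the window's frame.
- sash (a joint): Opening of the sash, rad: 0 shut (sash along the window's -y from the hinge), growing as it swings outward (away from the room, to +x); about 0.44 at the start, range 0 to 1.3. A stiff hinge: it stays where left, and takes about 1.5 N at the post to move.
- sash_post (a point): Foot, level with the board's top, of the upright post on the sash that carries the stay's eye; at opening q it lies at (220 sin q, 170 - 220 cos q, 45) mm in the window's frame. Post 8 mm thick, 36 mm high under a 24 mm cap that keeps the eye on: do not raise the bar over 25 mm there. The sash (rail, stiles, glass) rises 120 mm above the board.
- pin_plate: Slotted plate, 60 x 26 mm, flush in the board at (-30, 50, 45) mm in the window's frame. Origin: middle of its slot, level with the board; x along the slot towards the room, 2.568 rad anticlockwise from the window's x. The fixed upright pin is clamped in the slot off its middle, up to 10 mm from it: feel for it. Pin 8 mm thick, 12.5 mm high, flat-topped.
- stay: Casement stay: loose flat steel bar 302 x 30 x 6 mm, 0.24 to 0.39 kg. Origin: centre of its eye, at the underside; x along the bar to the knob, z up. At x = 0 the eye (12.5 mm hole, loose on the post); at 146.4 a slot 32 x 14 mm (on the pin at the start); at 176 and 201 round 14 mm through holes (201 is wanted); at 265 the knob. Lifted at the knob, it tilts and swivels on the post.
- stay_slot (a point): Centre of the stay's slot, at the underside of the bar.
- stay_end_hole (a point): Centre of the stay's last round hole, nearest the knob, at the underside of the bar.
- stay_knob (a point): The plain round steel knob that stands upright on the free end of the stay: 18 mm diameter, 32 mm high (from 6 to 38 mm above the bar's underside). This point is on its axis, 22 mm above the bar's underside.
- mug: White cup without handle, 76 mm across, 90 mm high, standing on the window board at its -y end; origin at the centre of its foot. Not to be moved.
- tape: Black and steel tape measure, 66 x 36 x 60 mm, standing on the window board at its -y end; origin at the centre of its underside. Not to be moved.

How it is judged:
By the outcome, as a careful person would: the job done as asked, in the order asked, and still so for the second after the job is handed in, with the robot touching nothing.
It also fails if it takes over 64 s, if anything falls off the work surface, if the arm or the gripper's body presses on something with over 40 N, if the wrist force passes 120 N, or if a joint passes its speed limit or range.

## Working session

There is one attempt and no reset: what is moved stays moved. The work goes in short steps, each a Python script; the robot and the scene stay as the last script left them, time stands still between calls to the robot, and variables do not carry over. Pictures are saved under pics/ and viewed, and the job is handed in when it is done.

```bash
ls; mkdir -p pics; python3 - <<'E'
from bench import ctrl
import cv2
for n in ["scene","top","wrist"]:
    cv2.imwrite(f"pics/{n}0.png",ctrl.read_camera(n)); p=ctrl.camera_params(n); print(n,p)
print(ctrl.current_t(),ctrl.current_tool_pos(),ctrl.current_eef_rot())
E
```

```text
pics
scene {'fx': 364.31870361358176, 'fy': 364.31870361358176, 'cx': 257.35830802754367, 'cy': 187.17991877680993, 'D': array([-0.00912929,  0.        ,  0.        ,  0.        ,  0.        ]), 'pose': array([[ 0.27180052, -0.74147332,  0.61346702,  1.10459109],
       [ 0.96234701,  0.20705359, -0.17611655, -0.09069236],
       [ 0.00356517,  0.63823673,  0.76983191,  0.67587962],
       [ 0.        ,  0.        ,  0.        ,  1.        ]])}
top {'fx': 435.535323004492, 'fy': 435.535323004492, 'cx': 255.5221039058263, 'cy': 187.37990014115147, 'D': array([0.04706657, 0.        , 0.        , 0.        , 0.        ]), 'pose': array([[ 0.00991161,  0.98569165, -0.16826682,  0.49724196],
       [-0.99962536,  0.00547371, -0.02681757,  0.01805778],
       [-0.02551281,  0.16846959,  0.98537663,  0.82738271],
       [ 0.        ,  0.        ,  0.        ,  1.        ]])}
wrist {'fx': 275.2644826297443, 'fy': 275.2644826297443, 'cx': 252.6388797211289, 'cy': 191.26287118539176, 'D': array([-0.068285,  0.      ,  0.      ,  0.      ,  0.      ]), 'T_tool_cam': array([[ 9.99999795e-01,  9.46816557e-05,  6.33060694e-04,
         7.16030960e-04],
       [ 5.87246146e-04,  2.57826931e-01, -9.66190938e-01,
        -1.71207034e-01],
       [-2.54700653e-04,  9.66191112e-01,  2.57826822e-01,
         7.19364435e-02],
       [ 0.00000000e+00,  0.00000000e+00,  0.00000000e+00,
         1.00000000e+00]])}
0.15 [0.19101112 0.5947674  0.21347676] [[ 3.05869153e-01 -3.95721473e-04 -9.52073477e-01]
 [ 9.52073066e-01 -8.90167144e-04  3.05869391e-01]
 [-9.68543614e-04 -9.99999526e-01  1.04481086e-04]]
```

View pics/scene0.png

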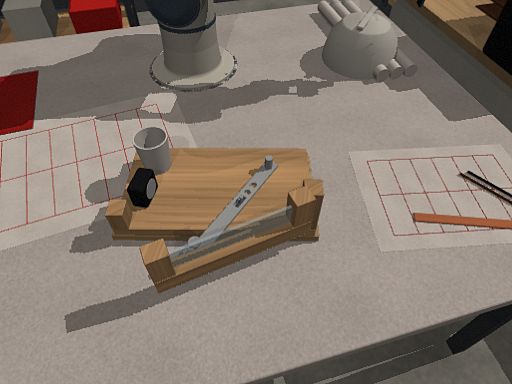

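View pics/top0.png

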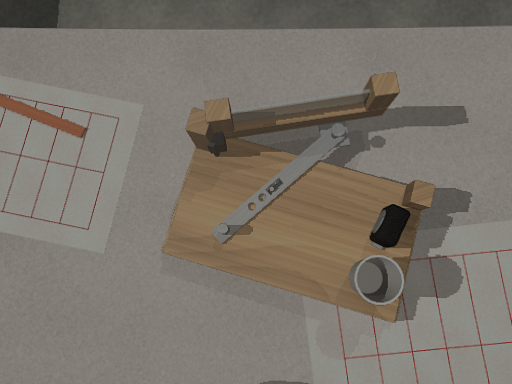

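View pics/wrist0.png

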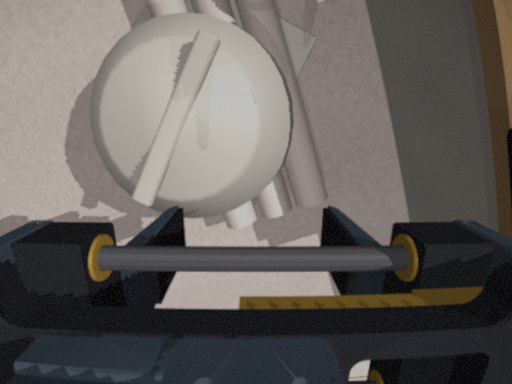

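The top view shows the board. The knob is at about (223,230), the holes at (252,206) and (262,198), the slot at (275,187), the post cap at (339,132), the mug at (379,280) and the tape at (390,226). I'll enlarge it for accuracy.

```bash
python3 - <<'E'
import cv2
im=cv2.imread("pics/top0.png")
c=im[60:330,155:445]; cv2.imwrite("pics/top0z.png",cv2.resize(c[60:200,35:215],None,fx=4,fy=4,interpolation=cv2.INTER_CUBIC))
cv2.imwrite("pics/top0y.png",cv2.resize(c,None,fx=2.2,fy=2.2,interpolation=cv2.INTER_CUBIC))
E
```

```text
(no output)
```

View pics/top0z.png

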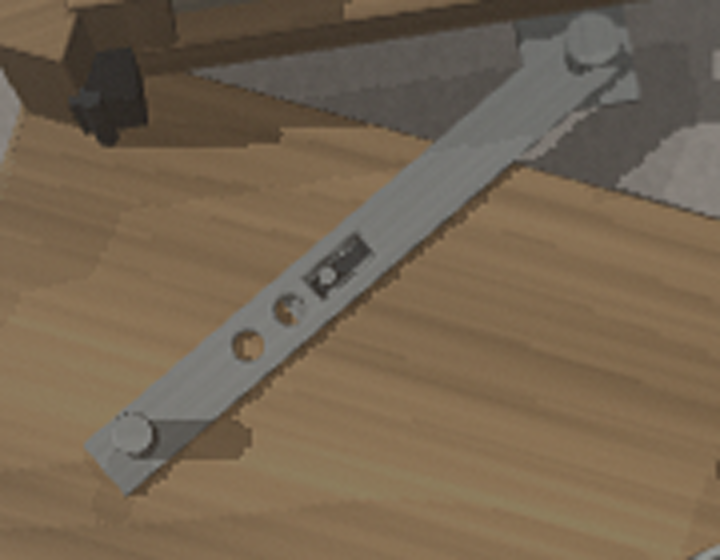

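View pics/top0y.png

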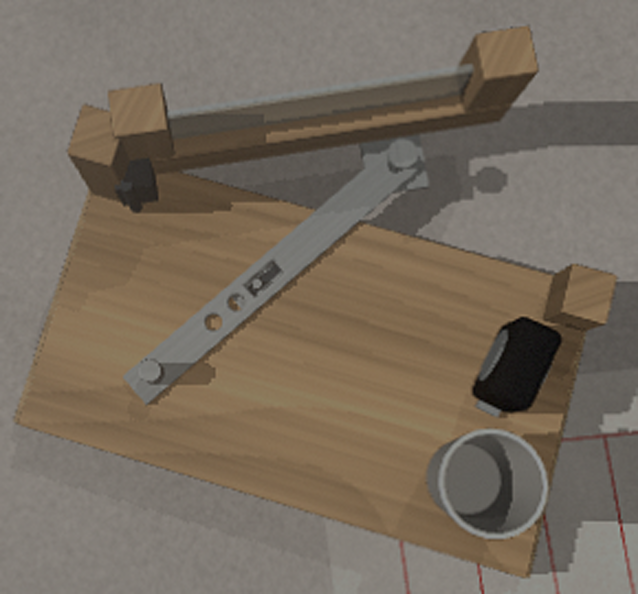

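The pin top shows through the slot at zoomed (327,274). I'll convert these pixels to world points.

```bash
cat > h.py <<'E'
import numpy as np, cv2
from bench import ctrl
def ray(p,uv,T=None):
    K=np.array([[p['fx'],0,p['cx']],[0,p['fy'],p['cy']],[0,0,1]])
    n=cv2.undistortPoints(np.array([[uv]],float),K,p['D'])[0,0]
    T=p['pose'] if T is None else T
    return T[:3,3],T[:3,:3]@np.array([n[0],-n[1],-1])
def onz(p,uv,z,T=None):
    o,d=ray(p,uv,T); return o+d*(z-o[2])/d[2]
E
python3 - <<'E'
from h import *
p=ctrl.camera_params("top")
Z=lambda u,v:((u+.5)/4-.5+190,(v+.5)/4-.5+120)
Y=lambda u,v:((u+.5)/2.2-.5+155,(v+.5)/2.2-.5+60)
pr=lambda n,a:print(n,np.round(a*1000,1))
bl=onz(p,Y(17,424),.045);br=onz(p,Y(528,577),.045);pr("bl",bl);pr("br",br);print("len",np.linalg.norm(bl-br))
w=(bl-br)/np.linalg.norm(bl-br); wx=np.array([w[1],-w[0],0]); ow=(bl+br)/2+.2*wx; ow[2]=0
print("yaw",np.degrees(np.arctan2(wx[1],wx[0])));pr("origin",ow)
R=np.c_[wx,w,[0,0,1]]
inw=lambda P:R.T@(P-ow)
for n,P in dict(knobtop=onz(p,Z(134,433),.083),h201=onz(p,Z(247.5,345),.051),h176=onz(p,Z(289,310),.051),slot=onz(p,Z(338,266),.051),pin=onz(p,Z(327,274),.0575),cap=onz(p,Z(593,40),.045+.042)).items():
    pr(n,P);pr("   in window",inw(P))
E
```

```text
bl [512.3 204.1  45. ]
br [ 399.5 -200.1   45. ]
len 0.4196384740026456
yaw -15.587771822283232
origin [648.6 -51.8   0. ]
knobtop [553.8  93.   83. ]
   in window [-130.2  114.    83. ]
h201 [596.1  46.1  51. ]
   in window [-76.9  80.2  51. ]
h176 [612.1  27.6  51. ]
   in window [-56.5  66.6  51. ]
slot [632.3   5.6  51. ]
   in window [-31.1  50.9  51. ]
pin [627.5  10.6  57.5]
   in window [-37.   54.4  57.5]
cap [ 727.1 -105.1   87. ]
   in window [ 90.  -30.2  87. ]
```

```bash
python3 - <<'E'
import cv2
im=cv2.imread("pics/scene0.png")
cv2.imwrite("pics/scene0z.png",cv2.resize(im[145:275,180:330],None,fx=4.5,fy=4.5,interpolation=cv2.INTER_CUBIC))
E
```

```text
(no output)
```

View pics/scene0z.png

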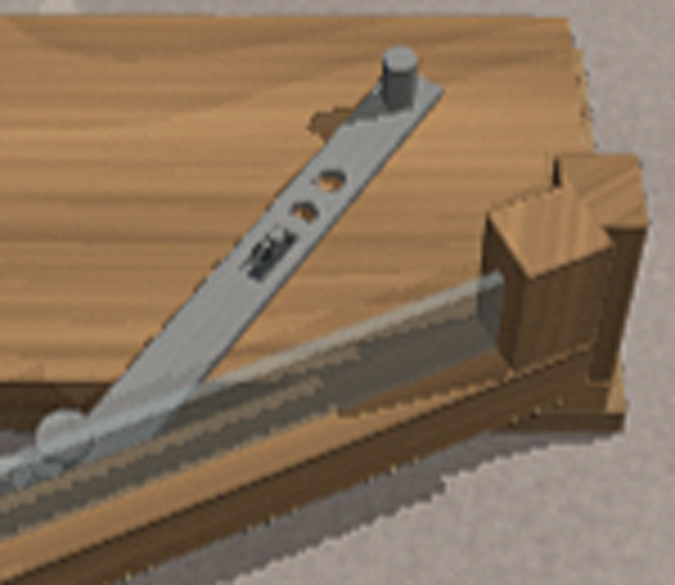

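In the scene view (zoomed) the knob top is at (401,55), hole 201 at (331,180), the cap at (65,425), and the pin is a bright spot near (280,240). Next I'll cross-check these against the top view and plan the path without moving.

```bash
cat >> h.py <<'E'
yaw=np.radians(-15.588); ow=np.array([.6486,-.0518,0])
RW=np.array([[np.cos(yaw),-np.sin(yaw),0],[np.sin(yaw),np.cos(yaw),0],[0,0,1]])
inw=lambda P:RW.T@(P-ow)
tow=lambda P:RW@np.asarray(P)+ow
E
python3 - <<'E'
from h import *
p=ctrl.camera_params("scene")
Z=lambda u,v:((u+.5)/4.5-.5+180,(v+.5)/4.5-.5+145)
for n,P in dict(knobtop=onz(p,Z(401,55),.083),h201=onz(p,Z(331,180),.051),pin=onz(p,Z(280,240),.0575),cap=onz(p,Z(65,428),.087)).items():
    print(n,np.round(P*1000,1),np.round(inw(P)*1000,1))
# corner check
from scipy.optimize import brentq
pin=np.array([-.037,.0544])
f=lambda q:np.hypot(*(np.array([.22*np.sin(q),.17-.22*np.cos(q)])-pin))-.201
q=brentq(f,.3,1.2);E=np.array([.22*np.sin(q),.17-.22*np.cos(q)]);print(q,E)
print("start d",f(.44)+.201)
E
```

```text
knobtop [552.9  94.1  83. ] [-131.4  114.9   83. ]
h201 [596.9  45.2  51. ] [-75.9  79.6  51. ]
pin [631.8  10.4  57.5] [-32.9  55.4  57.5]
cap [ 726.5 -105.1   87. ] [ 89.4 -30.4  87. ]
0.8213679118180756 [0.16105724 0.02013151]
start d 0.15507213125914743
```

The two views agree to within 1–2 mm: the knob, the cap, and hole 201 at 63 mm from the knob where it should be 64. The pin reads about 8 mm from the plate's middle toward the room in the top view. I'll plan the motion as a rigid bar pose and check IK before moving.

```bash
cat >> h.py <<'E'
ZB=.045
PIN=np.array([.6275,.0106])
HOLD=.0095   # TCP height above bar underside
def barT(knob_foot_xy_or_eye,psi,th,lift=0.,eye=True):
    """eye xy world when flat; bar pitched by th about its eye end (x=-15)"""
    d=np.array([np.cos(psi),np.sin(psi),0]);zz=np.array([0,0,1.])
    bx=np.cos(th)*d+np.sin(th)*zz; bz=-np.sin(th)*d+np.cos(th)*zz; by=np.cross(bz,bx)
    piv=np.array([*knob_foot_xy_or_eye,ZB+lift])-.015*d
    return piv+.015*bx,np.c_[bx,by,bz]
def tcp(eye,psi,th,lift=0.,kx=.265):
    o,B=barT(eye,psi,th,lift)
    return o+B@np.array([kx,0,HOLD]), np.c_[-B[:,1],-B[:,2],B[:,0]]
KN0=np.array([.5538,.0930]); PSI0=np.radians(131.6)
dirv=lambda a:np.array([np.cos(a),np.sin(a)])
EYE0=KN0-.265*dirv(PSI0)
post=lambda q:tow([.22*np.sin(q),.17-.22*np.cos(q),0])[:2]
from scipy.optimize import brentq
CL=.00225
Q1=brentq(lambda q:np.hypot(*(post(q)-PIN))-(.201-CL),.3,1.2)
v=PIN-post(Q1);PSI1=np.arctan2(v[1],v[0]); EYE1=PIN-.201*dirv(PSI1)
Q0=brentq(lambda q:np.hypot(*(post(q)-KN0))-(.265-CL),.2,1.)
E
python3 - <<'E'
from h import *
print(Q0,Q1,np.degrees([PSI0,PSI1]),EYE0,post(Q0),EYE1,post(Q1))
for e,s,t in [(EYE0,PSI0,0),(EYE0,PSI0,.16),(EYE1,PSI1,.16),(EYE1,PSI1,0)]:
    P,R=tcp(e,s,t); print(np.round(P,4),np.round(ctrl.ik(P,R),1))
P,R=tcp(EYE0,PSI0,0); P[2]+=.08; print(ctrl.ik(P,R))
ctrl.goto(P,R); 
P[2]-=.08
print(ctrl.current_t(),ctrl.current_contact_force())
T=np.eye(4);T[:3,:3]=ctrl.current_eef_rot();T[:3,3]=ctrl.current_tool_pos();np.save("Tw1.npy",T)
cv2.imwrite("pics/wrist1.png",ctrl.read_camera("wrist"))
E
```

```text
0.41483732251026073 0.8018692035881253 [131.6        153.56119941] [ 0.72974045 -0.10516649] [ 0.72558606 -0.10581427] [ 0.8074775  -0.07889357] [ 0.80546283 -0.07789178]
[0.5538 0.093  0.0545] [  3.4  34.9  95.4  -0.   49.7 -38.2]
[0.5572 0.0892 0.099 ] [ -1.2  33.8  88.6   7.5  64.1 -46.4]
[0.5748 0.0368 0.099 ] [ -4.4  35.7  84.3   3.7  68.6 -69.6]
[0.5702 0.0391 0.0545] [ -2.1  35.5  94.   -0.   50.5 -65.6]
[ 3.44026929e+00  2.84480435e+01  9.15247061e+01 -2.54444375e-14
  6.00272504e+01 -3.81597307e+01]
2.3833 [-0.40655584 -0.25456385 -0.20856117]
```

View pics/wrist1.png

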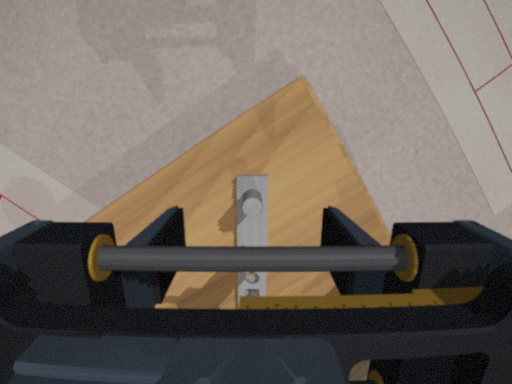

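The wrist view shows the knob at (252,206), in line between the fingers, with the bar running straight down the picture. I'll check that ray, then grasp.

```bash
python3 - <<'E'
from h import *
p=ctrl.camera_params("wrist");T=np.load("Tw1.npy")@p["T_tool_cam"]
print(onz(p,(253,208),.083,T), KN0)
P,R=tcp(EYE0,PSI0,0)
print(ctrl.move_l(P,vel=.08,contact_N=6), ctrl.current_tool_pos(),P,ctrl.current_contact_force())
ctrl.command_gripper(0.0)
print(ctrl.current_t(),ctrl.current_grip_width()*91,ctrl.current_contact_force(),ctrl.current_wrist_torque())
E
```

```text
[0.55590048 0.09308298 0.083     ] [0.5538 0.093 ]
False [0.55414609 0.09302089 0.05493864] [0.5538 0.093  0.0545] [-0.62961718 -0.10001072 -0.29859725]
4.7 16.81502478193002 [ 0.57198798  0.06665683 -0.54413053] [-0.00094478 -0.02341923 -0.00629499]
```

```bash
python3 - <<'E'
from h import *
for th in (3,6,9):
    P,R=tcp(EYE0,PSI0,np.radians(th))
    c=ctrl.move_l(P,vel=.04,ori=R,contact_N=15); print(th,c,np.round(ctrl.current_tool_pos()-P,4),np.round(ctrl.current_contact_force(),2),np.round(ctrl.current_wrist_torque(),2))
print(ctrl.current_t())
for n in ("top","scene"):cv2.imwrite(f"pics/{n}2.png",ctrl.read_camera(n))
im=cv2.imread("pics/top2.png")[110:260,170:380];a=cv2.resize(im,None,fx=3,fy=3,interpolation=2)
cv2.imwrite("pics/top2z.png",a)
im=cv2.imread("pics/scene2.png")[130:290,140:340];cv2.imwrite("pics/scene2z.png",cv2.resize(im,None,fx=3,fy=3,interpolation=2))
E
```

```text
3 False [ 0.     -0.0002 -0.0001] [-0.86  0.13 -1.08] [-0.06 -0.09 -0.01]
6 False [-0.0001 -0.0001 -0.0003] [ 0.19 -0.8  -1.69] [-0.14 -0.09  0.03]
9 False [-0.0001 -0.0001 -0.0002] [-0.1   0.24 -1.48] [-0.16 -0.18  0.05]
6.25
```

View pics/top2z.png

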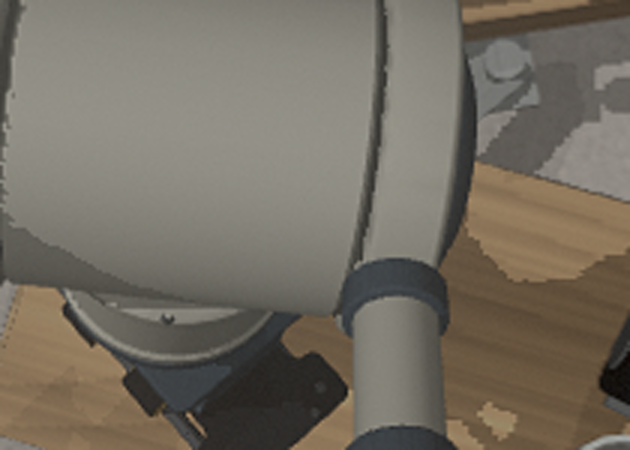

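View pics/scene2z.png

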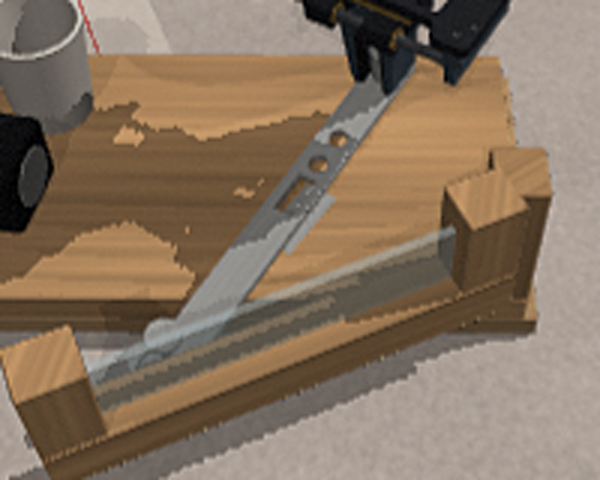

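The bar is lifted clear, carrying about 1.5 N. The eye is still under the cap at zoomed (160,330), and the plate shows beside the bar. Now I'll swing the sash by pushing through the stay.

```bash
python3 - <<'E'
from h import *
th=np.radians(9)
off=EYE0-(post(Q0)-CL*dirv(PSI0))
N=8
for i in range(1,N+1):
    s=i/N; q=Q0+s*(Q1-Q0); psi=PSI0+s*(PSI1-PSI0)
    e=post(q)-CL*dirv(psi)+(1-s)*off
    P,R=tcp(e,psi,th)
    c=ctrl.move_l(P,vel=.04,ori=R,contact_N=20); print(i,c,np.round(ctrl.current_tool_pos()-P,4),np.round(ctrl.current_contact_force(),2),np.round(ctrl.current_wrist_torque(),2))
    if c: break
print(e,EYE1,ctrl.current_t(),ctrl.current_grip_width()*91)
for n in ("top","scene"):cv2.imwrite(f"pics/{n}3.png",ctrl.read_camera(n))
T=np.eye(4);T[:3,:3]=ctrl.current_eef_rot();T[:3,3]=ctrl.current_tool_pos();np.save("Tw3.npy",T)
cv2.imwrite("pics/wrist3.png",ctrl.read_camera("wrist"))
im=cv2.imread("pics/scene3.png")[130:300,120:340];cv2.imwrite("pics/scene3z.png",cv2.resize(im,None,fx=3.4,fy=3.4,interpolation=2))
E
```

```text
1 False [ 0.0001  0.0001 -0.0001] [ 0.5  -0.65 -1.78] [-0.19 -0.19  0.05]
2 False [ 0.0002  0.0001 -0.    ] [-0.01 -0.03 -2.37] [-0.16 -0.14 -0.  ]
3 False [ 0.0002  0.0001 -0.    ] [ 0.89 -0.5  -1.29] [-0.13 -0.22  0.04]
4 False [0.0002 0.0001 0.    ] [ 0.51  0.27 -2.49] [-0.1  -0.18  0.06]
5 False [ 0.0002  0.0001 -0.    ] [ 0.71  0.29 -2.07] [-0.13 -0.2   0.04]
6 False [0.0002 0.0001 0.    ] [ 0.75 -0.99 -2.67] [-0.06 -0.22  0.05]
7 False [0.0002 0.0001 0.    ] [ 0.26  0.67 -1.55] [-0.08 -0.22  0.08]
8 False [0.0002 0.0001 0.    ] [ 0.17 -0.15 -1.64] [-0.05 -0.22  0.08]
[ 0.8074775  -0.07889357] [ 0.8074775  -0.07889357] 8.95 17.39132786841967
```

View pics/scene3z.png

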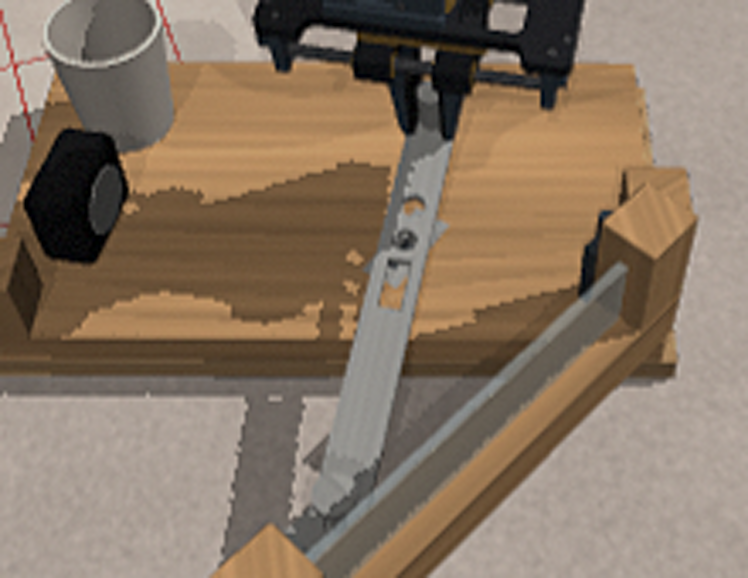

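View pics/wrist3.png

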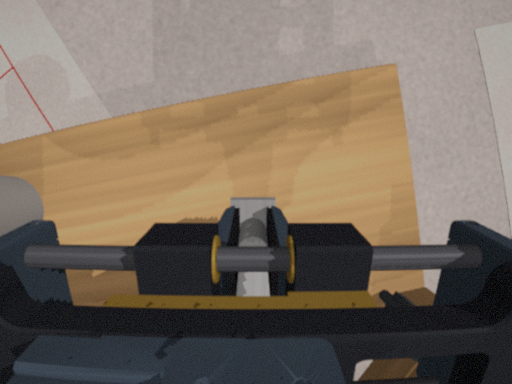

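View pics/top3.png

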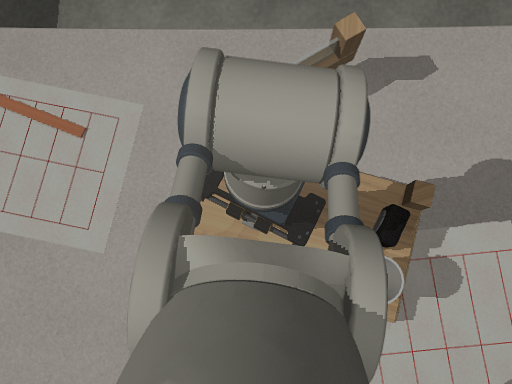

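```bash
python3 - <<'E'
import cv2
im=cv2.imread("pics/scene3.png")[180:225,215:265];cv2.imwrite("pics/scene3zz.png",cv2.resize(im,None,fx=12,fy=12,interpolation=cv2.INTER_CUBIC))
im=cv2.imread("pics/top0.png")[170:220,240:295];cv2.imwrite("pics/top0zz.png",cv2.resize(im,None,fx=12,fy=12,interpolation=cv2.INTER_CUBIC))
E
```

```text
(no output)
```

View pics/scene3zz.png

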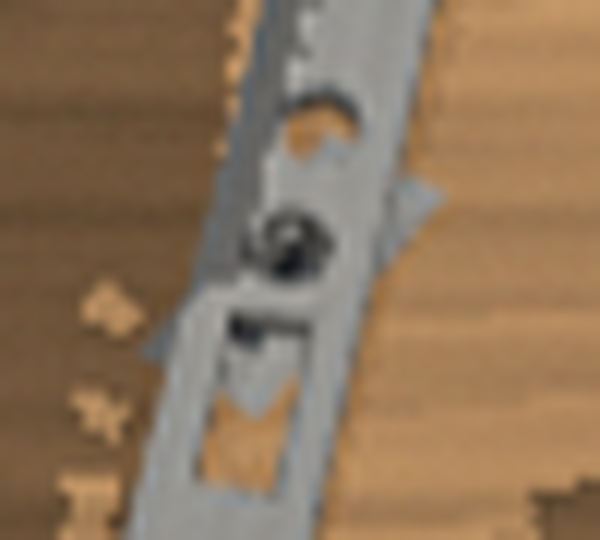

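View pics/top0zz.png

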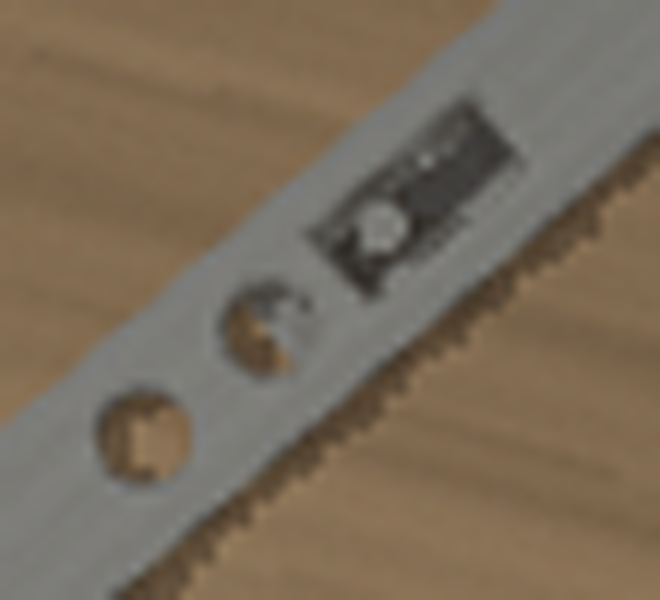

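```bash
python3 - <<'E'
from h import *
p=ctrl.camera_params("scene")
Z=lambda u,v:((u+.5)/12-.5+215,(v+.5)/12-.5+180)
print("pin scene",onz(p,Z(290,235),.0575),"top",onz(ctrl.camera_params("top"),((383.5)/12-.5+240,226.5/12-.5+170),.0575))
o,B=barT(EYE1,PSI1,np.radians(9))
for x,uv in((.201,Z(322,122)),(.176,Z(288,245))):
    pt=o+B@np.array([x,0,.006]); print(x,"pred",pt,"seen",onz(p,uv,pt[2]))
# pin top predicted pixel
def proj(P):
    T=np.linalg.inv(p['pose']);c=T[:3,:3]@P+T[:3,3];K=np.array([[p['fx'],0,p['cx']],[0,p['fy'],p['cy']],[0,0,1]])
    return cv2.projectPoints(np.array([[c[0],-c[1],-c[2]]]),np.zeros(3),np.zeros(3),K,p['D'])[0].ravel()
for P in ([.6275,.0106,.0575],[.6275,.0106,.045]): print((proj(np.array(P))-[215,180]+.5)*12)
E
```

```text
pin scene [0.63309479 0.00317544 0.0575    ] top [0.62706038 0.01043546 0.0575    ]
0.201 pred [0.63072162 0.00899805 0.08471597] seen [0.63111717 0.01042217 0.08471597]
0.176 pred [ 0.65283128 -0.00199595  0.08080511] seen [ 0.65288152 -0.0012152   0.08080511]
[323.10623256 203.03688404]
[325.17327848 245.50142192]
```

```bash
python3 - <<'E'
from h import *
p=ctrl.camera_params("scene")
def proj(P):
    T=np.linalg.inv(p['pose']);c=T[:3,:3]@P+T[:3,3];K=np.array([[p['fx'],0,p['cx']],[0,p['fy'],p['cy']],[0,0,1]])
    return cv2.projectPoints(np.array([[c[0],-c[1],-c[2]]]),np.zeros(3),np.zeros(3),K,p['D'])[0].ravel()
pl=tow([-.03,.05,.045]);print("plate",pl)
def draw(f,out,x0,y0,w,h):
    im=cv2.resize(cv2.imread(f)[y0:y0+h,x0:x0+w],None,fx=12,fy=12,interpolation=cv2.INTER_NEAREST)
    g=lambda P:tuple(int(v) for v in (proj(np.array(P))-[x0,y0]+.5)*12)
    cv2.circle(im,g([.6272,.0105,.0575]),6,(0,0,255),1);cv2.circle(im,g([.6272,.0105,.045]),6,(0,255,255),1);cv2.circle(im,g(pl),6,(0,255,0),1)
    cv2.circle(im,g(pl+[0,0,.0125]),6,(255,0,0),1)
    cv2.imwrite(out,im)
draw("pics/scene0.png","pics/s0.png",225,190,32,26)
draw("pics/scene3.png","pics/s3.png",222,185,32,26)
a=np.hstack([cv2.imread("pics/s0.png"),cv2.imread("pics/s3.png")]);cv2.imwrite("pics/s03.png",a)
E
```

```text
plate [0.63313934 0.00442249 0.045     ]
```

View pics/s03.png

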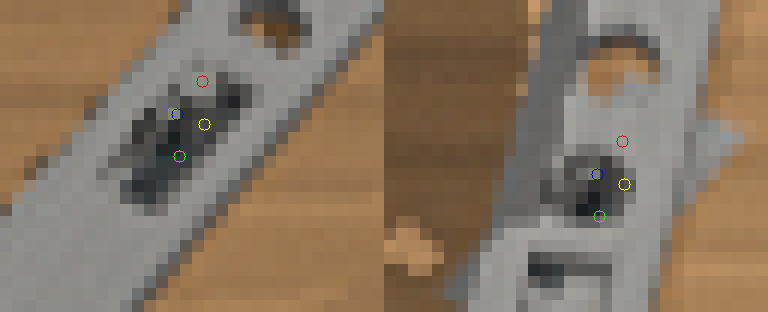

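The hole positions agree with the arm's own kinematics to about 1.5 mm. Through hole 176 the dark plate slot shows, with an ambiguous light spot. The top view's round blob, 8 mm from the plate centre, is the clearest sighting of the pin, so I'll feel for it there gently.

```bash
python3 - <<'E'
from h import *
P,R=tcp(EYE1,PSI1,np.radians(5)); print(ctrl.move_l(P,vel=.04,ori=R,contact_N=4)); ctrl.sleep(.2)
f0=ctrl.current_contact_force();print(np.round(f0,2))
for th in np.arange(4.5,-.1,-.5):
    P,R=tcp(EYE1,PSI1,np.radians(th))
    c=ctrl.move_l(P,vel=.012,ori=R,contact_N=2.5); f=ctrl.current_contact_force()
    print(th,c,np.round(ctrl.current_tool_pos()-P,4),np.round(f-f0,2),np.round(ctrl.current_wrist_torque(),2))
    if c or f[2]-f0[2]>2: break
print(ctrl.current_t())
cv2.imwrite("pics/scene4.png",ctrl.read_camera("scene"))
im=cv2.imread("pics/scene4.png")[170:230,200:280];cv2.imwrite("pics/scene4z.png",cv2.resize(im,None,fx=9,fy=9,interpolation=2))
E
```

```text
False
[-0.57  0.77 -1.65]
4.5 False [-0.0001  0.     -0.0001] [ 0.33 -0.6   0.81] [ 0.03 -0.03  0.06]
4.0 False [-0.0001  0.     -0.0001] [ 0.03 -0.19 -0.87] [ 0.01 -0.01 -0.02]
3.5 False [-0.0001  0.     -0.0001] [-0.19 -0.06 -0.12] [0.06 0.02 0.05]
3.0 False [-0.0001  0.     -0.0001] [-1.01 -0.02  0.31] [ 0.03  0.05 -0.  ]
2.5 False [-0.0001  0.0001 -0.0001] [-0.01 -0.29  0.18] [ 0.03  0.06 -0.02]
2.0 False [-0.0001  0.     -0.0001] [ 1.07 -0.04  0.4 ] [0.04 0.02 0.08]
1.5 False [-0.0001  0.     -0.0001] [-0.39 -0.3   0.03] [0.09 0.08 0.02]
1.0 False [-0.0002  0.     -0.0001] [0.67 0.08 0.56] [0.05 0.13 0.09]
0.5 False [-0.0001  0.     -0.0001] [-0.14 -0.55 -0.53] [0.04 0.11 0.  ]
0.0 True [ 0.0002 -0.     -0.    ] [-0.   -1.16  8.59] [-0.07  0.02  0.02]
13.3667
```

View pics/scene4z.png

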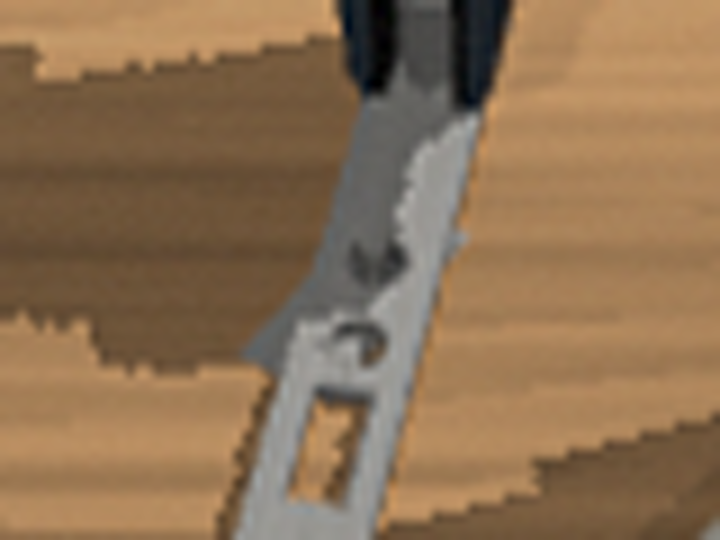

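The bar went down to flat with no resistance until it met the board at the last fraction of a millimetre. Hole 201, at zoomed (378,258), shows the grey pin in it. Now I'll release, retreat and check.

```bash
python3 - <<'E'
from h import *
print(ctrl.current_contact_force())
ctrl.command_gripper(0.6)
P=ctrl.current_tool_pos(); print(P,ctrl.current_contact_force(),ctrl.current_grip_width())
P[2]+=.12; ctrl.move_l(P,vel=.08)
ctrl.movej([66.721, 28.281, 77.091, 0, 74.628, -5.472])
print(ctrl.current_t(),ctrl.current_contact_force())
for n in ("top","scene"):cv2.imwrite(f"pics/{n}5.png",ctrl.read_camera(n))
im=cv2.imread("pics/scene5.png")[130:300,120:340];cv2.imwrite("pics/scene5z.png",cv2.resize(im,None,fx=3.4,fy=3.4,interpolation=2))
im=cv2.imread("pics/top5.png");cv2.imwrite("pics/top5z.png",cv2.resize(im[165:245,200:300],None,fx=7,fy=7,interpolation=2))
E
```

```text
[-0.19264105 -0.4814758   7.56547985]
[0.56986612 0.03909785 0.05398324] [-0.42996649 -0.77182085 -0.54445738] 0.5966602934840817
18.1917 [ 0.2244087  -0.19701509  0.02892108]
```

View pics/top5z.png

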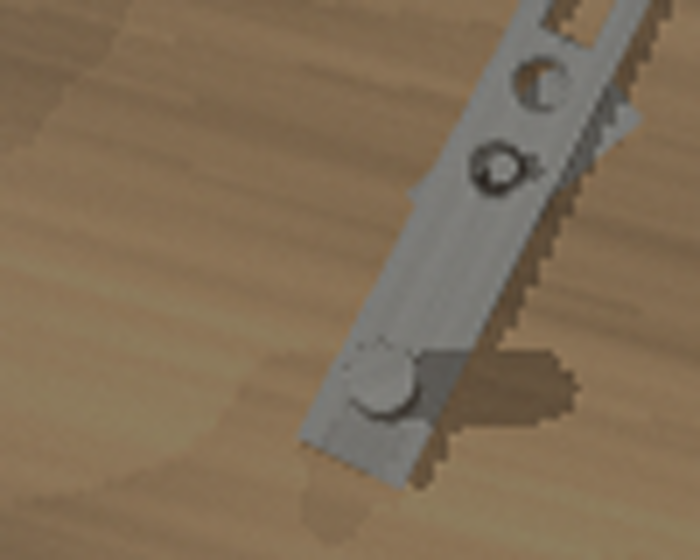

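View pics/scene5z.png

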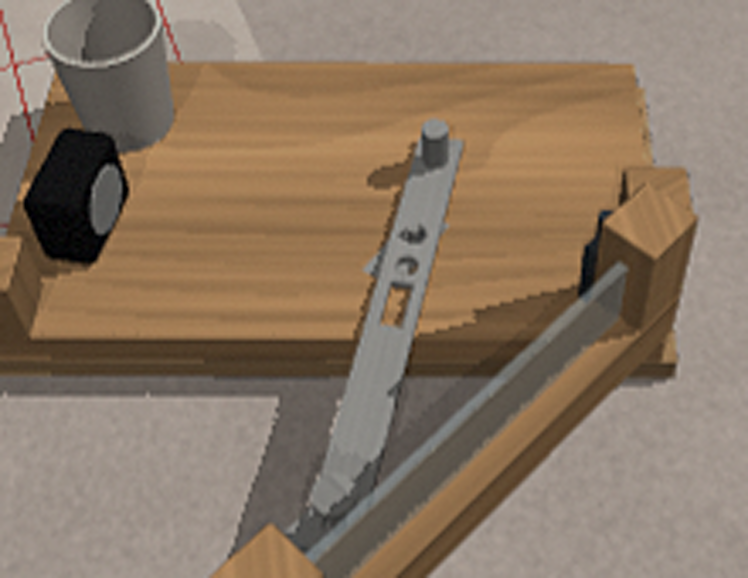

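View pics/top5.png

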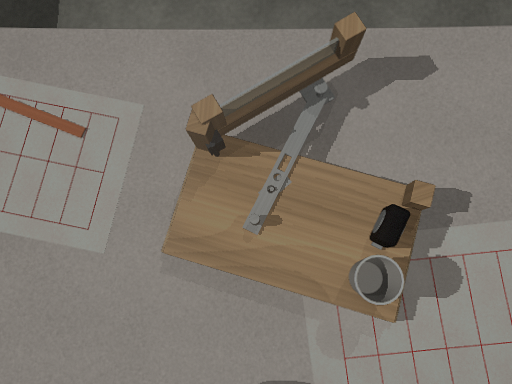

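The top view shows the pin inside the hole nearest the knob, at zoomed (500,170). The bar lies flat and the cap is over the eye at (320,90). The mug (379,280) and tape (390,226) are where they were at the start. I'm handing it in.

```bash
python3 - <<'E'
from bench import ctrl
import cv2,numpy as np
a=cv2.imread("pics/top0.png").astype(int);b=cv2.imread("pics/top5.png").astype(int)
print("mug/tape diff",abs(a-b)[195:310,345:412].max(-1).mean(), ctrl.current_t())
ctrl.sign_off()
E
```

```text
mug/tape diff 1.7531473069435433 18.2917
the job is handed in; nothing more can be done
```

The stay is on its pin by the hole nearest the knob, the bar lies flat on the board, and the job is handed in at 18.3 s of the 64 s allowed.

**What I did:** I gripped the knob and tilted the bar off the pin, with the eye staying low on its post. Pushing through the stay, I swung the sash from about 0.42 to about 0.80 rad. I then lowered the bar in small steps, stopping on contact. The hole went over the pin on the first try with nothing felt until the bar met the board. I then let go and backed the arm away.

**Last checks:**
- **Fit:** The pin shows inside the last hole in the top view, and the bar looks flat in both views.
- **Eye:** It is still under the post's cap.
- **Mug and tape:** They look unmoved in the top view, with almost no picture change in that area (mean 1.8 of 255 per pixel).

**What disagreed:**
- **Pin position:** The scene camera's view of the pin through the bar was ambiguous by several mm. I trusted the top view, about 8 mm from the plate's middle, and the clean drop bore that out.
- **Landing force:** The bar met the board with about 8.6 N, although I had set the arm to stop at 2.5 N. This was at the very end, with the bar already flat and on the board, not on the pin.

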